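# Calibrate the bench scale with a stylus on its recessed key

### The job

The bench scale is ready for calibration, with its reference weight already on the pan. Swing the magnifier lamp's arm aside until its round head is right clear of the scale, then take the wooden-handled stylus from the tool block and with its tip press the small calibration key down in its recess, gently but fully home, and hold it there for two seconds. Stand the stylus fully back in its hole in the block, and leave the weight, the other tools and the rest of the bench as they are.

Things in the scene. Friction and masses are not known exactly. Their poses are not given: they have to be found in the camera images.
- scale: Grey bench scale, fixed, 260 (x) x 200 (y) mm. Origin: centre of its underside, on the bench. x runs from the control panel (robot's side, x -130 to -45, flat top at 55 mm) to the steel pan (160 x 186 mm, centred at x 45, y 0, top 64 mm). On the panel: blank display, three flat membrane keys and, at x -87.5, y 55 mm, a round recess 18 mm wide with the calibration key in it.
- recess_mouth (a point): Centre of the round recess (18 mm wide) at the level of the panel's top, 55 mm above the bench; axes as the scale.
- key_top (a point): Centre of the top of the white calibration key, 14 mm wide, 8 mm below the recess mouth when up (47 mm above the bench); it goes straight down.
- cal_key (a joint): Travel of the calibration key in m: 0 up, 0.005 fully home against its stop. Spring: starts to move at 1.4 N, 4.9 N fully home; springs back when released.
- lamp: White magnifier lamp, its heavy foot (144 mm wide, 22 mm high, fixed to the bench) and upright post (16 mm) 246 mm high. Origin: centre of the foot's underside.
- lamp_hinge (a point): On the vertical hinge axis at the top of the post, at the height of the arm's centre line, 268 mm above the bench. The hub around it is 34 mm wide, its top at 297 mm.
- lamp_head (a point): Centre of the lamp's round magnifier head, 130 mm wide, 226 to 248 mm above the bench, 270 mm from the hinge axis. A straight level steel bar 12 mm thick runs to it from the hub, centre line 268 mm above the bench, free from 20 to 185 mm from the axis; a sideways push of about 1.5 N half-way along swings it, and it stays where it is left.
- lamp_arm (a joint): Angle of the lamp's arm, rad: 0 when the arm points along the lamp's own -y, pi/2 when along its +x; range -1.9 to 2.1.
- tool_block: Wooden tool block, fixed, 190 (x) x 56 (y) x 75 mm high, with three holes 13 mm wide and 68 mm deep on its x axis at x -62, 0 and 62 mm. Origin: centre of its underside. Each hole holds one upright tool.
- stylus: Embossing stylus, 150 mm long, about 70 g, upright in the block, point down: round-nosed steel shank 8 mm thick, 65 mm long, then a shoulder and a round handle 22 mm thick from 65 to 141 mm (brass up to 75, then wood), domed end. Origin: the tip; z towards the handle. Shoulder rests on the block: tip 10 mm above the bench, handle from 75 to 151 mm. The only tool with a wooden handle.
- dapping_punch: Steel punch standing in the block with a 27 mm ball at the top, top 148 mm above the bench; origin at its lower end, 20 mm above the bench. Not needed.
- chisel: Steel chisel standing in the block with a flat blade 26 mm wide at the top, top 151 mm above the bench; origin at its lower end, 20 mm above the bench. Not needed.
- weight: Knobbed steel 500 g reference weight, 38 mm wide, 70 mm high, standing on the pan, its top 134 mm above the bench. Origin: centre of its underside.
Mind the look-alikes: they are no part of the job. What is shaped like the stylus but blue or green is not meant.

How it is judged:
On the way, in this order (a step that is already met when the one before it is completed fails the run):
1. the lamp's head is swung clear of the scale: no part of it stands over the scale ((y of lamp_head in the frame of scale above 0.162 m or x of lamp_head in the frame of scale above 0.192 m or x of lamp_head in the frame of scale below -0.192 m)), for 0.2 s.
2. the key is pressed home with the stylus and held there (value of joint cal_key above 0.0042 m and contact force between stylus and cal_key above 1 N), for 1.5 s.
At the end, for the whole second after the job is handed in: The lamp's head stands still with no part over the scale, the key is up again, the stylus stands upright (within 0.1 rad) in a hole of the block with its shoulder down on the block (within 4 mm) and at rest, and the weight stands on the pan within 10 mm of where it was ((y of lamp_head in the frame of scale above 0.162 m or x of lamp_head in the frame of scale above 0.192 m or x of lamp_head in the frame of scale below -0.192 m) and value of joint cal_key below 0.001 m and z of stylus in the frame of tool_block between 0.005 and 0.014 m and x of stylus in the frame of tool_block between -0.07 and 0.07 m and y of stylus in the frame of tool_block between -0.007 and 0.007 m and angle between each of stylus, weight's own z axis and vertical below 0.1 rad and linear speed of stylus below 0.02 m/s and velocity of joint lamp_arm between -0.05 and 0.05 rad/s and distance of weight from where it was at the start of the episode below 0.01 m); the robot touches nothing.
It fails at once if the reference weight is shifted by more than 10 mm or tipped (distance of weight from where it was at the start of the episode above 0.01 m or angle between weight's own z axis and vertical above 0.15 rad).
It fails at once if another tool in the block is shifted by more than 20 mm (distance of any of dapping_punch, chisel from where it was at the start of the episode above 0.02 m).
It fails at once if the stylus is driven hard into the scale or its key (over 30 N) (contact force between stylus and scale above 30 N).
It also fails if it takes over 69 s, if anything falls off the work surface, if the arm or the gripper's body presses on something with over 40 N, if the wrist force passes 120 N, or if a joint passes its speed limit or range.

### The arm

A 6-joint arm with a two-finger parallel gripper is mounted at the origin on the work surface. World frame = base frame: x ahead of the robot, y to its left, z up, the work surface at z = 0. Lengths are in m, angles in rad, forces in N, time in s.
With the tool pointing down it reaches from about 0.25 to 0.725 m from the base axis. Payload 4 kg.
Tool frame: the origin (TCP) lies on the centre line of the jaws, within the pads' length; the fingertips stand 14 mm ahead of it and the grasp point (between the pads) lies 5 mm behind it; z points along the fingers, x is the direction in which the jaws open and shut, and the axes are right-handed (so a half turn about z gives the same grasp; the last joint's range is limited). The gripper opens to 85 mm and grips with 20 to 120 N. Pads are 22 mm wide; open, the fingers measure 114 mm over their backs; the gripper's body (76 mm by 85 mm) begins 54 mm behind the grasp point. The pads swing forward as they close: fully open they stand 13 mm farther back than shut.
Start: joints at [1.224, 0.241, 0.005, 1.335, 0, 1.571], TCP at [0.17, 0.47, 0.245] pointing down, gripper open.
Joint ranges: [-2.72, 2.72], [-1.05, 1.87], [-1.09, 1.28], [-1.99, 2.15], [-1.42, 1.44], [-3.14, 3.14]. Speed limits (rad/s): [2.79, 2.79, 3.14, 3.14, 3.14, 3.14].

### API

Orientations are given as a unit quaternion [x, y, z, w].
In Python, from workcell import bot gives the robot as it stands.
- The arm moves only by the tool play_rows, never from a script. Its argument "motion" is a list of rows, each an object with "fingers": the closure, from -1 (fully open) to 1 (shut), so that 0 is half open; "translation": the shift along the tool's x, y, z in cm, a list of three; "roll": the turn about the tool's z in degrees. A call has 1 to 20 rows; each row is the pose to reach, as a shift and turn from the pose commanded when the call began, along the tool's axes at that moment; what a row does not reach only later rows make up. A row lasts 1/12 s, in which the tool goes at most 41.7 mm and 7.16 degrees, less where a joint would pass 70% of its speed; a pose out of reach is approached as far as the arm can. A call with a gripper value outside its range is refused whole. The fingers move at their own pace and stop on an object; the grip force is fixed at half the most. Time passes only in rows, so rows that repeat a pose let the fingers close. It gives the time, the measured TCP pose, the force and the opening at its end, in the units of the state.
- bot.get_obs(): the state, without advancing time (a new reading comes with each control period).
- bot.camera(name): name is "scene" or "top" or "wrist"; returns a dict with "pixels" (400x640x3 uint8, red, green, blue), "intrinsics" (3x3 intrinsics, pixels), "world_to_cam" (4x4, takes a point from world to camera coordinates). Camera axes: x right, y down, z forward; pixel columns grow to the right and rows downward; lengths in m; the calibration is good to about 2 mm. A picture is of the moment at which its call begins. There is no depth.
- bot.job_done(): hands the job in, once; it reports no verdict.
The state is a dict: "clock": time; "joint_pos": joint angles; "joint_vel": joint speeds; "tau": joint torques, N m; "eef_pos": TCP position; "tool_rot": TCP orientation; "ft_force": force on the tool from outside, world axes, zero at the start; "ft_torque": the same for the moment, N m; "grip_width": finger opening in m.
Only numpy, scipy, OpenCV 4.12 (cv2) and the standard library are available. Lean on these libraries where they do the work, as an engineer would, in place of code of your own. Each camera call takes 0.05 s, during which the arm holds its last target. There are 200 camera calls.

## Working session

There is one attempt and no reset: what is moved stays moved. The work goes in short steps, Python scripts to look and compute and a tool call to move; the robot and the scene stay as the last step left them, time stands still between calls to the robot, and variables do not carry over. Pictures are saved under pics/ and viewed, about 8 in all and at most 12, crops included, and the job is handed in when it is done.

Besides the shell and the picture viewer there is one more tool, called as name(argument=value, ...) on one line, values as JSON. play_rows: Moves the arm, as the interface text tells. Its arguments: {"type":"object","properties":{"motion":{"type":"array","items":{"type":"object","properties":{"fingers":{"type":"number"},"translation":{"type":"array","items":{"type":"number"}},"roll":{"type":"number"}}}}},"required":["motion"]}

```bash
mkdir -p pics; cat > h.py <<'E'
import numpy as np, cv2
from workcell import bot
def shot(n,f=None):
    c=bot.camera(n); 
    if f: cv2.imwrite('pics/'+f,c['pixels'][...,::-1])
    return c
def ray(c,u,v):
    K=np.array(c['intrinsics']);T=np.array(c['world_to_cam']);R=T[:3,:3]
    return -R.T@T[:3,3], R.T@np.linalg.solve(K,[u,v,1])
def onz(c,u,v,z):
    o,d=ray(c,u,v); return o+d*(z-o[2])/d[2]
def proj(c,p):
    T=np.array(c['world_to_cam']);q=np.array(c['intrinsics'])@(T[:3,:3]@p+T[:3,3]); return q[:2]/q[2]
E
python3 - <<'E'
from h import *
import pickle
for n in('top','scene'):
    c=shot(n,n+'0.png'); pickle.dump(c,open(n+'0.pkl','wb')); print(n,ray(c,320,200))
print(bot.get_obs())
E
```

```text
top (array([ 0.37226317, -0.08117815,  1.50169017]), array([ 0.08996118,  0.01645261, -0.99590527]))
scene (array([ 1.04523792, -0.66840932,  0.78633922]), array([-0.57428794,  0.57322752, -0.58447879]))
{'clock': 0.1, 'joint_pos': array([ 1.22403357e+00,  2.41327728e-01,  3.85405614e-03,  1.33520083e+00,
       -1.90349259e-05,  1.57080314e+00]), 'joint_vel': array([-4.44089773e-04, -2.20227951e-03,  3.24515675e-03, -7.49939831e-04,
        2.01361450e-03,  9.08677320e-05]), 'tau': array([-1.23351206e-04, -3.73137403e+01,  2.53010309e+01,  1.08451193e-02,
        3.81114148e-05, -1.59889979e-06]), 'eef_pos': array([0.16974847, 0.46972724, 0.24450504]), 'tool_rot': array([ 8.18492592e-01,  5.74516314e-01, -7.63164909e-04,  5.47316545e-04]), 'ft_force': array([ 0.40492549,  0.02031866, -0.8178415 ]), 'ft_torque': array([ 0.03395021,  0.05395061, -0.02365858]), 'grip_width': 0.08541102809232212}
```

View pics/top0.png

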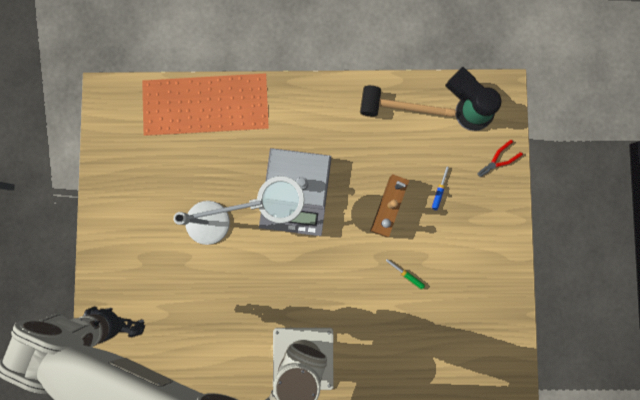

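View pics/scene0.png

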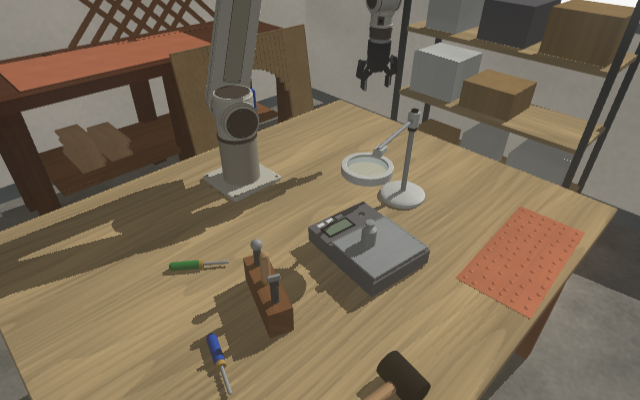

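Both views agree. The block at top view (391,206) holds the ball punch (386,224), the wooden stylus (393,204) and the chisel (401,184). The look-alikes are the green tool lying at (407,274) and the blue one at (441,190). The lamp hub is at (180,218), the head at (281,200) and the scale around (297,193). I choose the wooden tool in the middle of the block.

```bash
python3 - <<'E'
from h import *
import pickle
c=pickle.load(open('top0.pkl','rb'));im=c['pixels'][...,::-1]
a=cv2.resize(im[140:260,165:425],None,fx=3,fy=3,interpolation=cv2.INTER_CUBIC);cv2.imwrite('pics/crop1.png',a)
for n,u,v,z in[('hub',180,218,.297),('head',281,200,.248),('punch',386,224,.148),('stylus',393,204,.151),('chisel',401,184,.151),('foot',208,222,.022)]:print(n,onz(c,u,v,z).round(3))
E
```

```text
hub [0.435 0.31  0.297]
head [0.486 0.047 0.248]
punch [ 0.422 -0.254  0.148]
stylus [ 0.481 -0.275  0.151]
chisel [ 0.541 -0.299  0.151]
foot [0.436 0.307 0.022]
```

View pics/crop1.png

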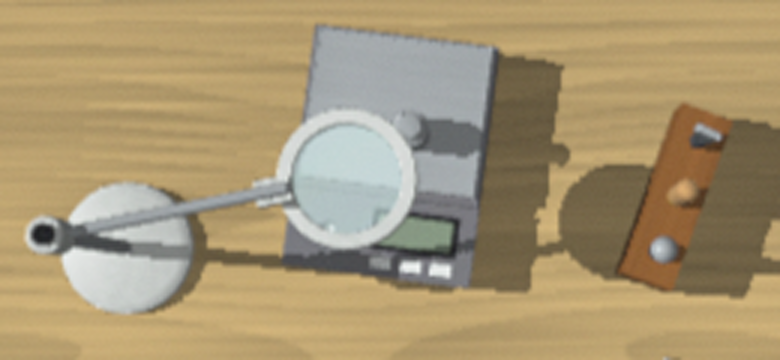

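```bash
python3 - <<'E'
from h import *
import pickle
from scipy.spatial.transform import Rotation as Ro
c=pickle.load(open('top0.pkl','rb'))
P=[onz(c,165+u/3,140+v/3,.055) for u,v in[(317,25),(495,47),(468,287),(283,265)]]
P=np.array(P)[:,:2];print(P.round(3))
print('sides',[np.linalg.norm(P[i]-P[(i+1)%4]).round(3) for i in range(4)])
ex=(P[0]+P[1]-P[2]-P[3]);ex/=np.linalg.norm(ex);ey=np.array([-ex[1],ex[0]]);C=P.mean(0)
print('C',C.round(3),'yaw',np.arctan2(ex[1],ex[0]),'key',(C-.0875*ex+.055*ey).round(3))
H=onz(c,165+44/3,140+234/3,.297)[:2];print('hinge',H.round(3))
for a in np.arange(.19,2.0,.2):
    h=H+.27*np.array([np.sin(a),-np.cos(a)]);s=h-C;print(round(a,2),h.round(3),'sc',(s@ex).round(3),(s@ey).round(3))
T=[onz(c,165+u/3,140+v/3,z)[:2] for u,v,z in[(664,250,.135),(684,192,.15),(707,135,.15)]];print(np.array(T).round(3))
o=bot.get_obs();print(Ro.from_quat(o['tool_rot']).as_matrix().round(3))
E
```

```text
[[ 0.67   0.101]
 [ 0.645 -0.09 ]
 [ 0.39  -0.06 ]
 [ 0.414  0.135]]
sides [np.float64(0.192), np.float64(0.257), np.float64(0.197), np.float64(0.259)]
C [0.53  0.022] yaw -0.12494643341277635 key [0.45  0.087]
hinge [0.435 0.311]
0.19 [0.486 0.046] sc -0.046 0.018
0.39 [0.538 0.061] sc 0.003 0.04
0.59 [0.585 0.086] sc 0.047 0.071
0.79 [0.627 0.121] sc 0.084 0.11
0.99 [0.661 0.163] sc 0.112 0.156
1.19 [0.686 0.21 ] sc 0.131 0.207
1.39 [0.701 0.262] sc 0.139 0.26
1.59 [0.705 0.316] sc 0.137 0.314
1.79 [0.698 0.369] sc 0.124 0.366
1.99 [0.682 0.421] sc 0.101 0.415
[[ 0.425 -0.256]
 [ 0.481 -0.275]
 [ 0.538 -0.299]]
[[ 0.34   0.94  -0.001]
 [ 0.94  -0.34  -0.002]
 [-0.002  0.    -1.   ]]
```

play_rows(motion=[{"fingers": 1,"translation": [-5,8.2,-2],"roll": 0},{"fingers": 1,"translation": [-12,20,-2],"roll": 0},{"fingers": 1,"translation": [-19.3,31.4,-2],"roll": 0},{"fingers": 1,"translation": [-19.3,31.4,-2],"roll": 0},{"fingers": 1,"translation": [-19.3,31.4,-2],"roll": 0},{"fingers": 1,"translation": [-19.3,31.4,-2],"roll": 0},{"fingers": 1,"translation": [-19.3,31.4,-2],"roll": 0},{"fingers": 1,"translation": [-19.3,31.4,-2],"roll": 0},{"fingers": 1,"translation": [-19.3,31.4,-2],"roll": 0},{"fingers": 1,"translation": [-19.3,31.4,-2],"roll": 0},{"fingers": 1,"translation": [-19.3,31.4,-2],"roll": 0},{"fingers": 1,"translation": [-19.3,31.4,-2],"roll": 0}])

```text
clock: 1.1
eef_pos: [0.3993, 0.1818, 0.2649]
tool_rot: [0.819, 0.574, -0.001, -0.0]
ft_force: [-0.6, 0.4, 0.2]
grip_width: 0.0005
```

play_rows(motion=[{"fingers": 1,"translation": [1,1.7,0],"roll": 0},{"fingers": 1,"translation": [2,3.4,0],"roll": 0},{"fingers": 1,"translation": [3,5.1,0],"roll": 0},{"fingers": 1,"translation": [3.9,6.7,0],"roll": 0},{"fingers": 1,"translation": [5.2,7.9,0],"roll": 0},{"fingers": 1,"translation": [6.6,9.1,0],"roll": 0},{"fingers": 1,"translation": [8,9.8,0],"roll": 0},{"fingers": 1,"translation": [9.3,10.4,0],"roll": 0},{"fingers": 1,"translation": [10.5,10.8,0],"roll": 0},{"fingers": 1,"translation": [11.7,11.1,0],"roll": 0},{"fingers": 1,"translation": [12.3,11.1,0],"roll": 0},{"fingers": 1,"translation": [12.9,11.2,0],"roll": 0},{"fingers": 1,"translation": [12.9,11.2,0],"roll": 0}])

```text
clock: 2.18
eef_pos: [0.5482, 0.2672, 0.2647]
tool_rot: [0.818, 0.576, -0.0, -0.0]
ft_force: [0.5, -0.2, 0.1]
grip_width: 0.0001
```

```bash
python3 - <<'E'
from h import *
shot('top','top1.png')
E
```

```text
(no output)
```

View pics/top1.png

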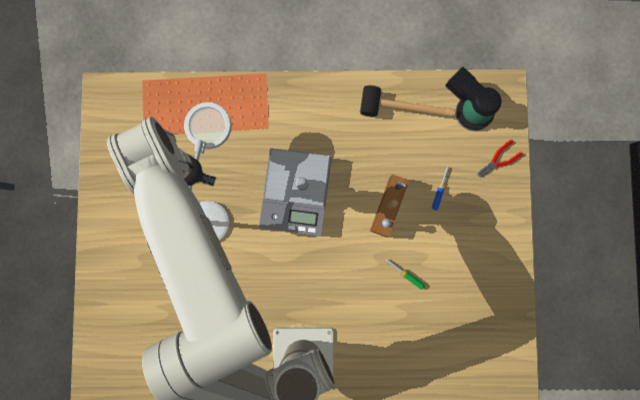

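The lamp head is now at (208,124), well clear of the scale. The recess shows at about (275,216). Next I back off the bar and go above the stylus; the jaw axis already lies across the block.

play_rows(motion=[{"fingers": 1,"translation": [-3,0.2,0],"roll": 0},{"fingers": 1,"translation": [-6,0.4,0],"roll": 0},{"fingers": 1,"translation": [-10,0.7,0],"roll": 0},{"fingers": 0,"translation": [-14,1.7,-1.5],"roll": 0},{"fingers": -1,"translation": [-18,2.7,-1.5],"roll": 0},{"fingers": -1,"translation": [-53.2,12.1,-1.5],"roll": 0},{"fingers": -1,"translation": [-53.2,12.1,-1.5],"roll": 0},{"fingers": -1,"translation": [-53.2,12.1,-1.5],"roll": 0},{"fingers": -1,"translation": [-53.2,12.1,-1.5],"roll": 0},{"fingers": -1,"translation": [-53.2,12.1,-1.5],"roll": 0},{"fingers": -1,"translation": [-53.2,12.1,-1.5],"roll": 0},{"fingers": -1,"translation": [-53.2,12.1,-1.5],"roll": 0},{"fingers": -1,"translation": [-53.2,12.1,-1.5],"roll": 0},{"fingers": -1,"translation": [-53.2,12.1,-1.5],"roll": 0},{"fingers": -1,"translation": [-53.2,12.1,-1.5],"roll": 0},{"fingers": -1,"translation": [-53.2,12.1,-1.5],"roll": 0},{"fingers": -1,"translation": [-53.2,12.1,-1.5],"roll": 0},{"fingers": -1,"translation": [-53.2,12.1,-1.5],"roll": 0},{"fingers": -1,"translation": [-53.2,12.1,-1.5],"roll": 0},{"fingers": -1,"translation": [-53.2,12.1,-1.5],"roll": 0}])

```text
clock: 3.9
eef_pos: [0.4822, -0.2749, 0.2807]
tool_rot: [0.818, 0.575, 0.0, 0.0]
ft_force: [0.6, -0.2, -0.4]
grip_width: 0.0851
```

```bash
python3 - <<'E'
from h import *
import pickle
from scipy.spatial.transform import Rotation as Ro
c=shot('wrist','w1.png');pickle.dump(c,open('w1.pkl','wb'))
o=bot.get_obs();print(o['eef_pos'],Ro.from_quat(o['tool_rot']).as_matrix().round(3),ray(c,320,200))
E
```

```text
[ 0.48216258 -0.27507948  0.28060665] [[ 0.338  0.941  0.   ]
 [ 0.941 -0.338 -0.   ]
 [-0.     0.    -1.   ]] (array([ 0.41068977, -0.24966472,  0.40770777]), array([ 0.29831843, -0.09758228, -0.94968689]))
```

View pics/w1.png

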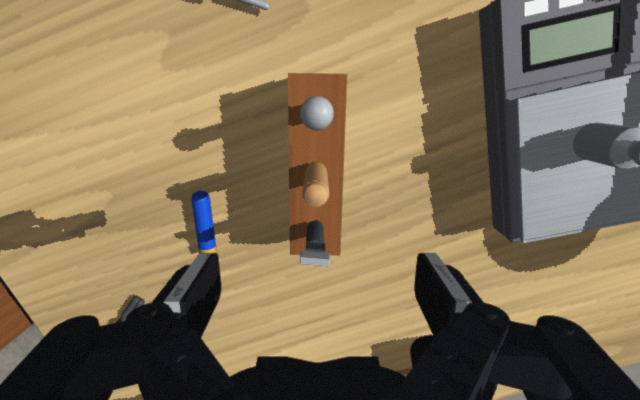

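The wrist view shows the wooden stylus top at (316,195), the ball punch at (317,113) and the chisel at (315,258). The block spans (290,73) to (340,255).

```bash
python3 - <<'E'
from h import *
import pickle
c=pickle.load(open('w1.pkl','rb'));im=c['pixels']
hsv=cv2.cvtColor(im,cv2.COLOR_RGB2HSV)
roi=np.zeros(im.shape[:2],np.uint8);roi[178:212,296:336]=255
m=cv2.inRange(hsv,(5,60,170),(25,255,255))&roi
n,l,s,ce=cv2.connectedComponentsWithStats(m);i=1+np.argmax(s[1:,4]);print(s[i],ce[i])
for z in(.14,.148):print('sty',onz(c,*ce[i],z).round(4),onz(c,316,195,z).round(4))
print('punch',onz(c,317,113,.135).round(4))
B=np.array([onz(c,u,v,.075) for u,v in[(290,73),(347,74),(340,255),(290,255)]]);print(B.round(3),B.mean(0).round(4))
print([np.linalg.norm(B[i]-B[(i+1)%4]).round(3) for i in range(4)])
E
```

```text
[310 178  19  28 361] [320.20498615 191.67590028]
sty [ 0.4879 -0.2746  0.14  ] [ 0.4895 -0.2789  0.14  ]
sty [ 0.4856 -0.2738  0.148 ] [ 0.4871 -0.278   0.148 ]
punch [ 0.427  -0.2555  0.135 ]
[[ 0.388 -0.268  0.075]
 [ 0.407 -0.218  0.075]
 [ 0.583 -0.284  0.075]
 [ 0.564 -0.336  0.075]] [ 0.4853 -0.2769  0.075 ]
[np.float64(0.053), np.float64(0.188), np.float64(0.055), np.float64(0.189)]
```

play_rows(motion=[{"fingers": -1,"translation": [-0.1,0.4,3],"roll": 0},{"fingers": -1,"translation": [-0.1,0.4,6],"roll": 0},{"fingers": -1,"translation": [-0.1,0.4,9],"roll": 0},{"fingers": -1,"translation": [-0.1,0.4,12],"roll": 0},{"fingers": -1,"translation": [-0.1,0.4,14.5],"roll": 0},{"fingers": -1,"translation": [-0.1,0.4,16.6],"roll": 0},{"fingers": -1,"translation": [-0.1,0.4,16.6],"roll": 0},{"fingers": 0,"translation": [-0.1,0.4,16.6],"roll": 0},{"fingers": 0.3,"translation": [-0.1,0.4,16.6],"roll": 0},{"fingers": 0.4,"translation": [-0.1,0.4,16.6],"roll": 0},{"fingers": 0.5,"translation": [-0.1,0.4,16.6],"roll": 0},{"fingers": 1,"translation": [-0.1,0.4,16.6],"roll": 0},{"fingers": 1,"translation": [-0.1,0.4,16.6],"roll": 0},{"fingers": 1,"translation": [-0.1,0.4,16.6],"roll": 0},{"fingers": 1,"translation": [-0.1,0.4,16.6],"roll": 0},{"fingers": 1,"translation": [-0.1,0.4,16.6],"roll": 0},{"fingers": 1,"translation": [-0.1,0.4,16.6],"roll": 0},{"fingers": 1,"translation": [-0.1,0.4,16.6],"roll": 0}])

```text
clock: 5.45
eef_pos: [0.486, -0.2789, 0.1158]
tool_rot: [0.819, 0.574, 0.001, 0.001]
ft_force: [0.1, 0.6, 4.8]
grip_width: 0.0208
```

play_rows(motion=[{"fingers": 1,"translation": [0,0,-1.5],"roll": 0},{"fingers": 1,"translation": [0,0,-3],"roll": 0},{"fingers": 1,"translation": [0,0,-5],"roll": 0},{"fingers": 1,"translation": [0,0,-7.5],"roll": 0},{"fingers": 1,"translation": [0,0,-10],"roll": 0},{"fingers": 1,"translation": [0,0,-12],"roll": 0},{"fingers": 1,"translation": [0,0,-13],"roll": 0},{"fingers": 1,"translation": [0,0,-13],"roll": 0}])

```text
clock: 6.12
eef_pos: [0.4863, -0.2792, 0.2469]
tool_rot: [0.819, 0.574, 0.001, 0.002]
ft_force: [0.6, 0.2, 0.0]
grip_width: 0.0206
```

```bash
python3 - <<'E'
from h import *
import pickle
o=bot.get_obs();print(o['eef_pos'],o['grip_width'],o['ft_force'])
c=pickle.load(open('top0.pkl','rb'));im=cv2.imread('pics/top1.png')
a=cv2.resize(im[140:250,250:340],None,fx=5,fy=5,interpolation=cv2.INTER_CUBIC)
b=shot('wrist')['pixels'][...,::-1]; b=cv2.resize(b,None,fx=.55,fy=.55)
w=np.zeros((550,802,3),np.uint8);w[:,:450]=a;w[:220,450:]=b[:220,:352];cv2.imwrite('pics/c2.png',w)
E
```

```text
[ 0.48633623 -0.27922878  0.24685677] 0.020565015047497474 [0.58236142 0.15212078 0.00670984]
```

View pics/c2.png

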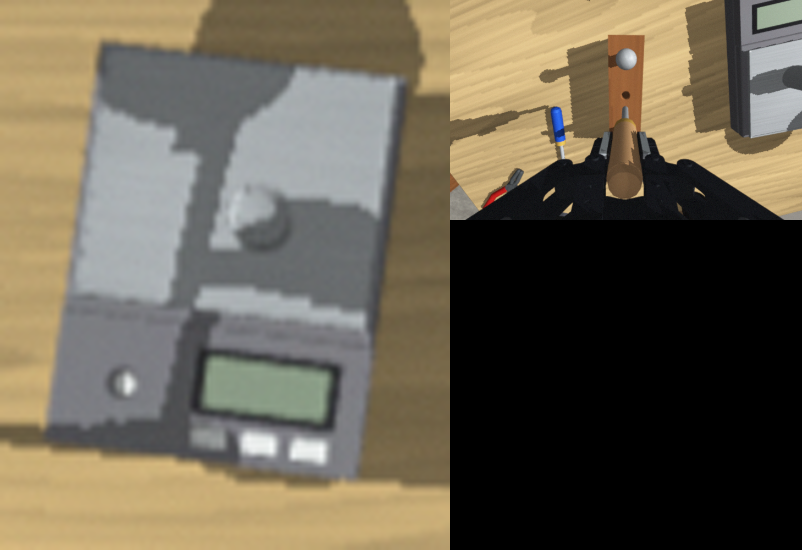

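The left crop shows the recess with its white key at top view (274.6,216.6). On the right the stylus is held upright, and the empty hole is at wrist pixel (320,173).

```bash
python3 - <<'E'
from h import *
import pickle
c=pickle.load(open('top0.pkl','rb'))
print('key',onz(c,274.6,216.6,.055).round(4))
w=bot.camera('wrist');g=w['pixels'][150:195,300:345].astype(int).sum(2);v,u=np.where(g<140);print(len(u),u.mean()+300,v.mean()+150)
print('hole',onz(w,320,172.7,.075).round(4))
p=bot.get_obs()['eef_pos'];
t=onz(c,274.6,216.6,.055);d=t-p;print('d',d,'tool',.338*d[0]+.941*d[1],.941*d[0]-.338*d[1])
for z in(.136,.075):
  q=p.copy();q[2]=p[2]+.005-.11;print('tip px',proj(w,q))
E
```

```text
key [0.4507 0.087  0.055 ]
117 319.2564102564103 174.47008547008548
hole [ 0.4829 -0.2754  0.075 ]
d [-0.03424722  0.36533015 -0.18848399] tool 0.3322001101998145 -0.15570822170114787
tip px [317.80646481 197.09894181]
tip px [317.80646481 197.09894181]
```

play_rows(motion=[{"fingers": 1,"translation": [2,-1,0],"roll": 0},{"fingers": 1,"translation": [5,-2.4,0],"roll": 0},{"fingers": 1,"translation": [8.5,-4,0],"roll": 0},{"fingers": 1,"translation": [12,-5.6,0],"roll": 0},{"fingers": 1,"translation": [15.5,-7.3,0],"roll": 0},{"fingers": 1,"translation": [19,-8.9,0],"roll": 0},{"fingers": 1,"translation": [22.5,-10.6,0],"roll": 0},{"fingers": 1,"translation": [26,-12.2,0],"roll": 0},{"fingers": 1,"translation": [29,-13.6,0],"roll": 0},{"fingers": 1,"translation": [31.5,-14.8,0],"roll": 0},{"fingers": 1,"translation": [33.2,-15.6,1],"roll": 0},{"fingers": 1,"translation": [33.2,-15.6,3],"roll": 0},{"fingers": 1,"translation": [33.2,-15.6,5],"roll": 0},{"fingers": 1,"translation": [33.2,-15.6,5.6],"roll": 0},{"fingers": 1,"translation": [33.2,-15.6,5.6],"roll": 0},{"fingers": 1,"translation": [33.2,-15.6,5.6],"roll": 0}])

```text
clock: 7.55
eef_pos: [0.4507, 0.0865, 0.1875]
tool_rot: [0.819, 0.574, -0.001, -0.001]
ft_force: [0.2, 0.2, -0.2]
grip_width: 0.0212
```

```bash
python3 - <<'E'
from h import *
import pickle
o=bot.get_obs();p=o['eef_pos'];print(p,o['ft_force'])
w=shot('wrist');s=shot('scene');pickle.dump((w,s),open('k.pkl','wb'))
tip=p-[0,0,.1058]
print('tip',proj(w,tip),proj(s,tip)); k=np.array([.4507,.087,.055]);print('key',proj(w,k),proj(s,k))
def crop(c,q,f,r):
  u,v=int(q[0]),int(q[1]);u0=max(u-r,0);v0=max(v-r,0);print('origin',u0,v0);return cv2.resize(c['pixels'][v0:v0+2*r,u0:u0+2*r,::-1],(390,390),interpolation=cv2.INTER_CUBIC)
cv2.imwrite('pics/c3.png',np.hstack([crop(w,proj(w,k),1,65),crop(s,proj(s,k),1,39)]))
E
```

```text
[0.4507115  0.08645147 0.18754518] [ 0.18376315  0.21421421 -0.18080763]
tip [317.71140805 198.87089388] [360.82381436 205.54296616]
key [318.32307487 188.45177643] [360.32347809 213.05192403]
origin 253 123
origin 321 174
```

View pics/c3.png

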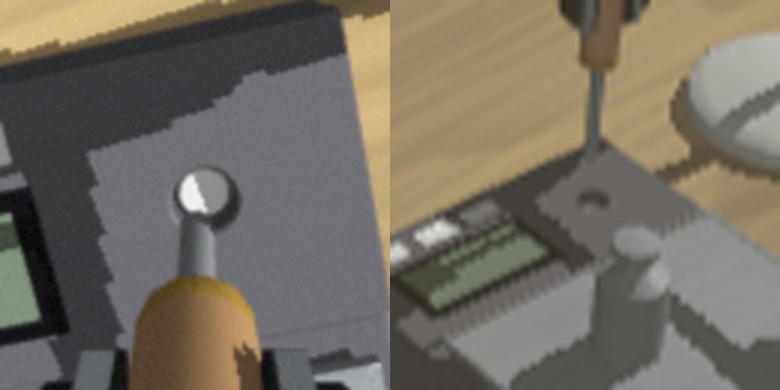

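The wrist crop (left) puts the recess at full-image (322,189) and the tip at about (319,193). The scene crop (right) puts the tip at (361.4,205) and the recess at (361.4,214).

```bash
python3 - <<'E'
from h import *
import pickle
w,s=pickle.load(open('k.pkl','rb'))
def tri(a,b):
  A=[];B=[]
  for c,q in((w,a),(s,b)):
    o,d=ray(c,*q);d/=np.linalg.norm(d);M=np.eye(3)-np.outer(d,d);A.append(M);B.append(M@o)
  return np.linalg.lstsq(np.vstack(A),np.hstack(B),rcond=None)[0]
print('key',onz(w,322,189,.055),onz(s,361.4,214,.055),tri((322,189),(361.4,214)))
print('tip',tri((319,194),(361.4,205)),onz(w,319,194,.0817),onz(s,361.4,205,.0817))
E
```

```text
key [0.45214497 0.08964208 0.055     ] [0.45570465 0.0858724  0.055     ] [0.45304551 0.0893324  0.05167442]
tip [0.44870709 0.08937272 0.08093064] [0.44753218 0.08859791 0.0817    ] [0.4501091  0.08960264 0.0817    ]
```

play_rows(motion=[{"fingers": 1,"translation": [0.1,0.3,1],"roll": 0},{"fingers": 1,"translation": [0.1,0.3,2],"roll": 0},{"fingers": 1,"translation": [0.1,0.3,2.4],"roll": 0},{"fingers": 1,"translation": [0.1,0.3,2.4],"roll": 0},{"fingers": 1,"translation": [0.1,0.3,2.4],"roll": 0}])

```text
clock: 8.07
eef_pos: [0.4546, 0.0865, 0.1643]
tool_rot: [0.819, 0.574, -0.0, -0.0]
ft_force: [0.7, 0.2, -1.1]
grip_width: 0.0208
```

```bash
python3 - <<'E'
from h import *
o=bot.get_obs();p=o['eef_pos'];print(p,o['ft_force'])
w=shot('wrist');s=shot('scene')
a=w['pixels'][148:228,280:360,::-1];b=s['pixels'][184:244,331:391,::-1]
cv2.imwrite('pics/c4.png',np.hstack([cv2.resize(x,(390,390),interpolation=cv2.INTER_CUBIC) for x in(a,b)]))
E
```

```text
[0.45456103 0.08653536 0.16430605] [ 0.7392768   0.17963433 -1.06788365]
```

View pics/c4.png

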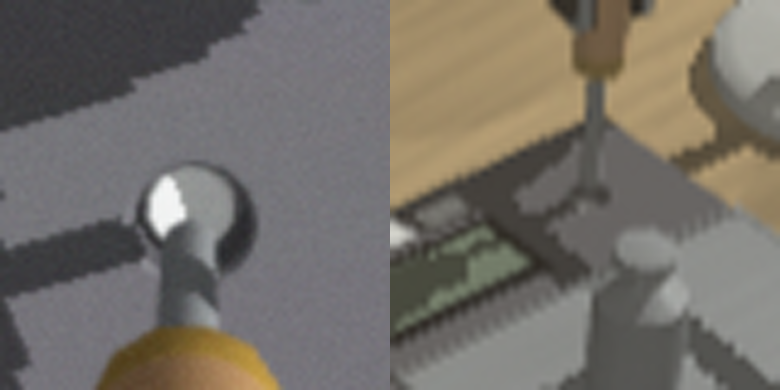

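The tip sits about 1.5 mm off the recess centre, inside the ±5 mm clearance. I correct that and descend towards the key.

play_rows(motion=[{"fingers": 1,"translation": [0.1,-0.15,0],"roll": 0},{"fingers": 1,"translation": [0.1,-0.15,0.4],"roll": 0},{"fingers": 1,"translation": [0.1,-0.15,0.8],"roll": 0},{"fingers": 1,"translation": [0.1,-0.15,1.1],"roll": 0},{"fingers": 1,"translation": [0.1,-0.15,1.2],"roll": 0},{"fingers": 1,"translation": [0.1,-0.15,1.2],"roll": 0},{"fingers": 1,"translation": [0.1,-0.15,1.2],"roll": 0}])

```text
clock: 8.75
eef_pos: [0.4534, 0.0881, 0.1524]
tool_rot: [0.819, 0.575, -0.0, -0.0]
ft_force: [0.0, -0.2, 1.4]
grip_width: 0.0209
```

play_rows(motion=[{"fingers": 1,"translation": [0,0,0.1],"roll": 0},{"fingers": 1,"translation": [0,0,0.2],"roll": 0},{"fingers": 1,"translation": [0,0,0.3],"roll": 0},{"fingers": 1,"translation": [0,0,0.3],"roll": 0},{"fingers": 1,"translation": [0,0,0.3],"roll": 0}])

```text
clock: 9.17
eef_pos: [0.4535, 0.0881, 0.1494]
tool_rot: [0.819, 0.574, 0.0, 0.0]
ft_force: [-0.6, 0.2, 2.4]
grip_width: 0.0204
```

play_rows(motion=[{"fingers": 1,"translation": [0,0,0.1],"roll": 0},{"fingers": 1,"translation": [0,0,0.2],"roll": 0},{"fingers": 1,"translation": [0,0,0.2],"roll": 0},{"fingers": 1,"translation": [0,0,0.2],"roll": 0}])

```text
clock: 9.5
eef_pos: [0.4535, 0.0881, 0.1475]
tool_rot: [0.819, 0.575, 0.0, 0.0]
ft_force: [-0.7, 0.1, 4.1]
grip_width: 0.0207
```

play_rows(motion=[{"fingers": 1,"translation": [0,0,0.05],"roll": 0},{"fingers": 1,"translation": [0,0,0.1],"roll": 0},{"fingers": 1,"translation": [0,0,0.1],"roll": 0},{"fingers": 1,"translation": [0,0,0.1],"roll": 0}])

```text
clock: 9.83
eef_pos: [0.4538, 0.0881, 0.147]
tool_rot: [0.819, 0.574, 0.0, 0.0]
ft_force: [-1.7, -1.0, 8.0]
grip_width: 0.0203
```

Force has jumped to 8 N while the tool stopped advancing, so the key is home. I add a touch and hold.

play_rows(motion=[{"fingers": 1,"translation": [0,0,0.03],"roll": 0},{"fingers": 1,"translation": [0,0,0.03],"roll": 0},{"fingers": 1,"translation": [0,0,0.03],"roll": 0},{"fingers": 1,"translation": [0,0,0.03],"roll": 0},{"fingers": 1,"translation": [0,0,0.03],"roll": 0},{"fingers": 1,"translation": [0,0,0.03],"roll": 0},{"fingers": 1,"translation": [0,0,0.03],"roll": 0},{"fingers": 1,"translation": [0,0,0.03],"roll": 0},{"fingers": 1,"translation": [0,0,0.03],"roll": 0},{"fingers": 1,"translation": [0,0,0.03],"roll": 0},{"fingers": 1,"translation": [0,0,0.03],"roll": 0},{"fingers": 1,"translation": [0,0,0.03],"roll": 0},{"fingers": 1,"translation": [0,0,0.03],"roll": 0},{"fingers": 1,"translation": [0,0,0.03],"roll": 0}])

```text
clock: 11.0
eef_pos: [0.4538, 0.0881, 0.1469]
tool_rot: [0.819, 0.574, 0.001, 0.0]
ft_force: [-1.6, -0.8, 7.9]
grip_width: 0.021
```

play_rows(motion=[{"fingers": 1,"translation": [0,0,0],"roll": 0},{"fingers": 1,"translation": [0,0,0],"roll": 0},{"fingers": 1,"translation": [0,0,0],"roll": 0},{"fingers": 1,"translation": [0,0,0],"roll": 0},{"fingers": 1,"translation": [0,0,0],"roll": 0},{"fingers": 1,"translation": [0,0,0],"roll": 0},{"fingers": 1,"translation": [0,0,0],"roll": 0},{"fingers": 1,"translation": [0,0,0],"roll": 0},{"fingers": 1,"translation": [0,0,0],"roll": 0},{"fingers": 1,"translation": [0,0,0],"roll": 0},{"fingers": 1,"translation": [0,0,0],"roll": 0},{"fingers": 1,"translation": [0,0,0],"roll": 0}])

```text
clock: 12.0
eef_pos: [0.4538, 0.0881, 0.1469]
tool_rot: [0.819, 0.574, 0.001, 0.0]
ft_force: [-1.1, -0.8, 7.8]
grip_width: 0.0209
```

Held for over 2 s at about 8 N. Now I lift out and return above the hole.

play_rows(motion=[{"fingers": 1,"translation": [0,0,-1],"roll": 0},{"fingers": 1,"translation": [0,0,-3],"roll": 0},{"fingers": 1,"translation": [0,0,-6],"roll": 0},{"fingers": 1,"translation": [0,0,-9],"roll": 0},{"fingers": 1,"translation": [-1.5,0.7,-10],"roll": 0},{"fingers": 1,"translation": [-4.5,2.1,-10],"roll": 0},{"fingers": 1,"translation": [-8,3.7,-10],"roll": 0},{"fingers": 1,"translation": [-11.5,5.3,-10],"roll": 0},{"fingers": 1,"translation": [-15,6.9,-10],"roll": 0},{"fingers": 1,"translation": [-18.5,8.5,-10],"roll": 0},{"fingers": 1,"translation": [-22,10.1,-10],"roll": 0},{"fingers": 1,"translation": [-25.5,11.7,-10],"roll": 0},{"fingers": 1,"translation": [-29,13.4,-10],"roll": 0},{"fingers": 1,"translation": [-32,14.8,-10],"roll": 0},{"fingers": 1,"translation": [-33.4,15.4,-10],"roll": 0},{"fingers": 1,"translation": [-33.4,15.4,-8],"roll": 0},{"fingers": 1,"translation": [-33.4,15.4,-6],"roll": 0},{"fingers": 1,"translation": [-33.4,15.4,-5],"roll": 0},{"fingers": 1,"translation": [-33.4,15.4,-5],"roll": 0},{"fingers": 1,"translation": [-33.4,15.4,-5],"roll": 0}])

```text
clock: 13.67
eef_pos: [0.4844, -0.2776, 0.1954]
tool_rot: [0.818, 0.575, -0.0, -0.001]
ft_force: [-0.4, -0.0, -0.9]
grip_width: 0.0205
```

```bash
python3 - <<'E'
from h import *
o=bot.get_obs();p=o['eef_pos'];print(p,o['ft_force'])
w=shot('wrist');s=shot('scene')
q=proj(s,np.array([.4858,-.278,.08]));u,v=q.astype(int);print(q)
a=w['pixels'][148:228,280:360,::-1];b=s['pixels'][v-45:v+35,u-40:u+40,::-1]
cv2.imwrite('pics/c5.png',np.hstack([cv2.resize(x,(390,390),interpolation=cv2.INTER_CUBIC) for x in(a,b)]))
E
```

```text
[ 0.48444622 -0.27756674  0.19542334] [-0.37359543 -0.0471751  -0.90561895]
[266.3077045  279.38340374]
```

View pics/c5.png

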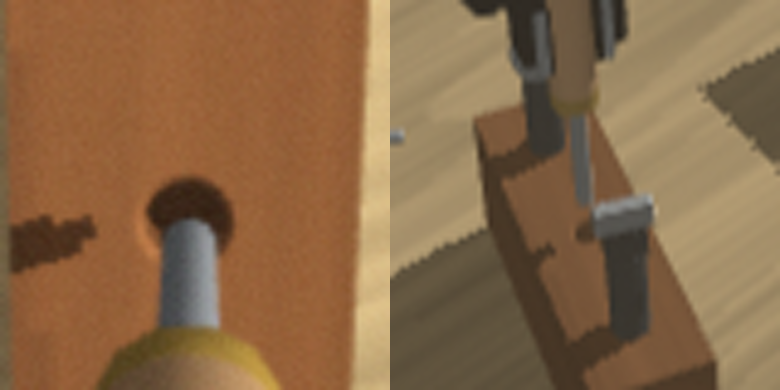

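The left crop shows the hole centred near crop (187,221), with the tip's projected landing about 2 mm short along tool y. That agrees with the pose recorded at the grasp, so I correct it and insert.

play_rows(motion=[{"fingers": 1,"translation": [-0.05,0.2,0],"roll": 0},{"fingers": 1,"translation": [-0.05,0.2,0.6],"roll": 0},{"fingers": 1,"translation": [-0.05,0.2,1.2],"roll": 0},{"fingers": 1,"translation": [-0.05,0.2,1.6],"roll": 0},{"fingers": 1,"translation": [-0.05,0.2,2],"roll": 0},{"fingers": 1,"translation": [-0.05,0.2,2.4],"roll": 0},{"fingers": 1,"translation": [-0.05,0.2,2.4],"roll": 0}])

```text
clock: 14.35
eef_pos: [0.4858, -0.2791, 0.1707]
tool_rot: [0.819, 0.574, -0.0, -0.001]
ft_force: [0.1, 0.4, -1.2]
grip_width: 0.0204
```

Tip is 10 mm inside the hole with no resistance, so I continue down.

play_rows(motion=[{"fingers": 1,"translation": [0,0,0.7],"roll": 0},{"fingers": 1,"translation": [0,0,1.4],"roll": 0},{"fingers": 1,"translation": [0,0,2.1],"roll": 0},{"fingers": 1,"translation": [0,0,2.8],"roll": 0},{"fingers": 1,"translation": [0,0,3.5],"roll": 0},{"fingers": 1,"translation": [0,0,4.2],"roll": 0},{"fingers": 1,"translation": [0,0,4.8],"roll": 0},{"fingers": 1,"translation": [0,0,5.2],"roll": 0},{"fingers": 1,"translation": [0,0,5.3],"roll": 0},{"fingers": 1,"translation": [0,0,5.3],"roll": 0},{"fingers": 1,"translation": [0,0,5.3],"roll": 0}])

```text
clock: 15.27
eef_pos: [0.4867, -0.2796, 0.1192]
tool_rot: [0.818, 0.575, 0.0, 0.0]
ft_force: [0.3, 1.4, -0.1]
grip_width: 0.0208
```

play_rows(motion=[{"fingers": 1,"translation": [0,0,0.15],"roll": 0},{"fingers": 1,"translation": [0,0,0.3],"roll": 0},{"fingers": 1,"translation": [0,0,0.3],"roll": 0},{"fingers": 1,"translation": [0,0,0.3],"roll": 0}])

```text
clock: 15.6
eef_pos: [0.4865, -0.2795, 0.1161]
tool_rot: [0.818, 0.575, 0.0, 0.0]
ft_force: [0.7, 0.8, -0.9]
grip_width: 0.0206
```

play_rows(motion=[{"fingers": 0.4,"translation": [0,0,0],"roll": 0},{"fingers": 0.3,"translation": [0,0,0],"roll": 0},{"fingers": 0.1,"translation": [0,0,0],"roll": 0},{"fingers": -0.3,"translation": [0,0,0],"roll": 0},{"fingers": -1,"translation": [0,0,0],"roll": 0},{"fingers": -1,"translation": [0,0,0],"roll": 0},{"fingers": -1,"translation": [0,0,0],"roll": 0},{"fingers": -1,"translation": [0,0,0],"roll": 0},{"fingers": -1,"translation": [0,0,-1],"roll": 0},{"fingers": -1,"translation": [0,0,-3],"roll": 0},{"fingers": -1,"translation": [0,0,-6],"roll": 0},{"fingers": -1,"translation": [0,0,-10],"roll": 0},{"fingers": -1,"translation": [0,0,-14],"roll": 0},{"fingers": -1,"translation": [0,0,-16],"roll": 0},{"fingers": -1,"translation": [0,0,-16],"roll": 0},{"fingers": -1,"translation": [0,0,-16],"roll": 0}])

```text
clock: 16.93
eef_pos: [0.4873, -0.2799, 0.2784]
tool_rot: [0.819, 0.574, 0.001, 0.002]
ft_force: [-0.4, 0.5, -0.8]
grip_width: 0.0853
```

```bash
python3 - <<'E'
from h import *
o=bot.get_obs();print(o['clock'],o['eef_pos'],o['ft_force'],o['grip_width'])
w=shot('wrist')['pixels'][...,::-1];s=shot('scene')['pixels'][...,::-1];t=shot('top')['pixels'][...,::-1]
cr=lambda x:cv2.resize(x,(390,280),interpolation=cv2.INTER_CUBIC)
cv2.imwrite('pics/c6.png',np.vstack([np.hstack([cr(w[60:280,180:486]),cr(s[230:340,200:353])]),np.hstack([cr(s[90:260,260:497]),cr(t[80:260,150:401])])]))
E
```

```text
16.9333 [ 0.48725434 -0.27991419  0.27841589] [-0.38836209  0.49815281 -0.77816197] 0.08527694399046286
```

View pics/c6.png

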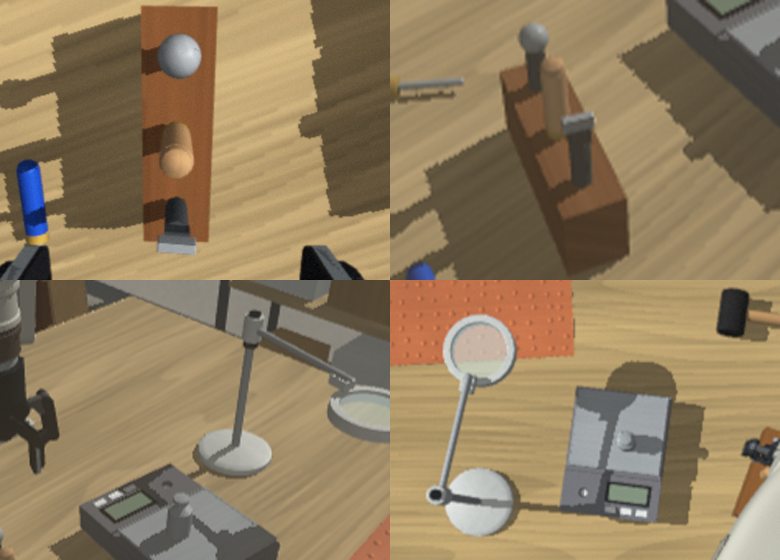

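The final picture shows the stylus upright in the middle hole, between the undisturbed punch and chisel. The lamp head is clear, the weight is in place and the gripper is free.

```bash
python3 -c "
from workcell import bot
print(bot.job_done())"
```

```text
the job is handed in; nothing more can be done
None
```

The job is done and handed in at about 17 s of the 69 s allowed; no verdict was reported.

- **Lamp:** I swung the arm away from the robot by its bar. The last top view shows the head standing well clear of the scale.
- **Key:** I pressed the calibration key with the stylus tip. The force rose gently to about 4 N, then jumped to 8 N where the tool stopped advancing, which is the key's stop. I held it there for just over 2 s.
- **Stylus:** It went back into its own hole without resistance. The release height was 0.1161 m against 0.1158 m when I picked it up. The last pictures show it upright and seated.
- **Rest of the bench:** The weight, punch and chisel look unmoved, and the gripper is clear of everything.

My position estimates for the key from the three cameras differed by up to about 5 mm. I settled that with a close look before going into the recess. A sideways force of 1 to 2 N appeared during the press. I could not read the key's travel directly, so "fully home" rests on the force and the tip height (about 41 mm above the bench).

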